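Bring the red tea jar to the open front and hold the turntable

ROBOT

A 6-joint arm with a two-finger parallel gripper is mounted at the origin on the work surface. World frame = base frame: x ahead of the robot, y to its left, z up, the work surface at z = 0. Lengths are in m, angles in rad, forces in N, time in s.
With the tool pointing down it reaches from about 0.35 to 0.975 m from the base axis. Payload 4.9 kg.
Tool frame: the origin (TCP) lies at the very end of the fingers, on their centre line; the grasp point (between the pads) lies 19 mm behind it; z points along the fingers, y is the line along which they close (so a half turn about z gives the same grasp; the last joint's range is limited). The gripper opens to 85 mm and grips with 20 to 120 N. Pads are 22 mm wide; open, the fingers measure 114 mm over their backs; the gripper's body (76 mm by 85 mm) begins 54 mm behind the grasp point. The pads swing forward as they close: fully open they stand 13 mm farther back than shut.
Start: joints at [-1.284, 0.053, 1.613, -0, 1.476, -0.119], TCP at [0.247, -0.574, 0.231] pointing down, gripper open.
Joint ranges: [-3.01, 3.01], [-1.01, 2.22], [0.06, 2.58], [-1.02, 4.17], [0.09, 2.62], [-3.14, 3.14]. Speed limits (rad/s): [2.57, 2.57, 3.14, 3.14, 3.14, 3.14].

INTERFACE

Orientations are given as a unit quaternion [w, x, y, z].
In Python, from plant import manip, vision, order gives the robot as it stands.
- The arm moves only by the tool play_rows, never from a script. Its argument "steps" is a list that holds one entry, the list of rows, each a list of 6 numbers: the shift along the tool's x, y, z in mm, then the turn, a rotation vector about the tool's x, y, z in degrees. A call has 1 to 12 rows; each row is the pose to reach, as a shift and turn from the pose commanded when the call began, along the tool's axes at that moment; what a row does not reach only later rows make up. A row lasts 1/12 s, in which the tool goes at most 41.7 mm and 7.16 degrees, less where a joint would pass 70% of its speed; a pose out of reach is approached as far as the arm can. A call with a gripper value outside its range is refused whole. "claw" is the gripper's target within -1 to 1 (fully open at 1, half-way at 0, shut at -1), set as the call begins (left out, the last holds). The fingers move at their own pace and stop on an object; the grip force is fixed at half the most. Time passes only in rows, so rows that repeat a pose let the fingers close. It gives the time, the measured TCP pose, the force, the opening and the grip force at its end, in the units of the state.
- manip.state(): the state, without advancing time (a new reading comes with each control period).
- vision.grab_frame(name): name is "scene" or "top"; returns (picture, depth): 420x560x3 uint8, blue, green, red; 420x560 float32, m along the optical axis (not along the pixel's ray), 0 where there is no reading.
- vision.camera_info(name): a dict with "K" (3x3 intrinsics, pixels), "k1" (the pictures are not rectified: a ray, as slopes to the right and down, at radius r is drawn at 1 + k1 r^2 times it, then the intrinsics apply), "eye" and "orientation" of the camera in the world. Camera axes: x right, y down, z forward; pixel columns grow to the right and rows downward; lengths in m; the calibration is good to about 2 mm. A picture is of the moment at which its call begins. camera_info takes no time and is no camera call.
- order.job_done(): hands the job in; it is judged then, once.
The state is a dict: "time": time; "joint_pos": joint angles; "joint_vel": joint speeds; "joint_efforts": joint torques, N m; "tool_pos": TCP position; "tool_rot": TCP orientation; "contact_force": force on the tool from outside, world axes, zero at the start; "ft_torque": the same for the moment, N m; "gripper_width": opening from 0.0 (shut) to 1.0 (fully open); "grasp_force": force on a finger pad.
Only numpy, scipy, OpenCV 4.12 (cv2) and the standard library are available. Lean on these libraries where they do the work, as an engineer would, in place of code of your own. Each camera call takes 0.05 s, during which the arm holds its last target. There are 200 camera calls.

TASK

First slide the front window of the wooden tea stand all the way down (it has a brass knob), then turn the jar turntable inside until the red jar stands squarely in the middle of the open front. Finish while still gripping the black knob at the turntable's centre: do not let go, hold the turntable still so that the jar can be taken out. Leave the iron, the coaster, the clip hanger and the storage cube's tilt-out bin as they are.

Things in the scene. Friction and masses are not known exactly. Their poses are not given: they have to be found in the camera images.
- stand: Fixed walnut tea stand, 274 deep (x, from -144 to +130) by 296 wide (y) by 205 mm high. Origin on the shelf surface right below the turntable axis; +x points to its back, so its front with the sliding window is on its -x side, towards the robot; z up. A 90 mm high plinth carries the turntable; back, side walls and front corner posts reach 200 to 205 mm; the top is open.
- sash (a joint): Front window (sash) sliding vertically in the plane 130 mm in front of the turntable axis: 0 = fully up, covering the jars; 0.088 m = fully down at its stop, in front of the plinth; the value is metres moved downward. The window is 100 mm tall and 252 mm wide, its top edge at 198 mm when fully up. It weighs 0.25 kg and stays where it is left; moving it down takes about 3 N of push beyond its own weight, more when fast.
- sash_knob (a point): Centre (half-way up) of the brass upright round knob of the window, 24 mm diameter, 36 mm tall, axis vertical, carried on a 16 mm wide bracket 50 mm in front of the window's plane (180 mm in front of the turntable axis); 206 mm above the shelf when the window is fully up. It moves down with the window. The clear way to pinch it is from above with one finger on each side along the stand's y.
- carousel (a joint): Turntable angle in rad about the vertical, counter-clockwise from above positive; 0 (or 2 pi) = red jar exactly in the middle of the front. It turns freely either way by more than a full turn, with light friction (about 0.04 N m), and starts between 0.8 and 5.48.
- red_jar (a point): Centre of the marked jar (half-way up): all red with a red lid that has a white dot on top, 45 mm diameter, 66 mm tall. It is fixed upright on the wooden turntable (190 mm diameter), 65 mm from the turntable's axis, with four other jars of the same size with white or steel lids, 72 degrees apart. Jar tops are 172 mm above the shelf.
- turn_knob: Black round knob on a thin post at the turntable's centre, on its axis; 40 mm diameter, 36 mm tall, origin at its centre, 216 mm above the shelf, so 26 mm of space is below it down to the jar tops. It is one with the turntable: gripping it from above at any yaw and twisting turns the turntable.
- iron: Bystander: compact black travel iron with a steel sole, about 165 by 75 by 88 mm, lying on its sole; origin at the centre of the underside.
- coaster: Bystander: round beige ceramic coaster, 100 mm diameter, 9 mm thick; origin at the centre of the underside.
- hanger: Bystander: steel clip hanger lying flat, 308 mm long bar along its y, hook towards its +x, 15 mm high; origin under the middle of the bar.
- cube: Bystander: off-white plastic storage cube, 200 mm each way, fixed; origin at the centre of the underside, its blue tilt-out front bin on its -x side.
- bin_lip (a point): Centre of the white pull of the cube's blue tilt-out bin, 175 mm above the shelf when the bin is shut.

How it is judged:
On the way, in this order (a step that is already met when the one before it is completed fails the run):
1. the front window is slid all the way down (value of joint sash above 0.08 m), for 0.2 s.
2. the red jar stands in the middle of the open front with the turntable's knob gripped (y of red_jar in the frame of stand between -0.01 and 0.01 m and x of red_jar in the frame of stand below -0.05 m and contact force between the fingers and turn_knob above 2 N), for 0.2 s.
At the end, for the whole second after the job is handed in: The window is still fully down (within 8 mm of its stop), the red jar stands at the front within 10 mm of the stand's middle line, the turntable is still (under 0.08 rad/s) and the fingers grip its centre knob with more than 2 N of contact force (all of step 2 and value of joint sash above 0.08 m and velocity of joint carousel between -0.08 and 0.08 rad/s); the arm keeps its last pose, push and grip.
It fails at once if the travel iron is moved by more than 30 mm (distance of iron from where it was at the start of the episode above 0.03 m).
It fails at once if the coaster is moved by more than 30 mm (distance of coaster from where it was at the start of the episode above 0.03 m).
It fails at once if the clip hanger is moved by more than 30 mm (distance of hanger from where it was at the start of the episode above 0.03 m).
It fails at once if the storage cube's bin is tilted by more than 25 mm at its pull (distance of bin_lip from where it was at the start of the episode above 0.025 m).
It also fails if it takes over 72 s, if anything falls off the work surface, if the arm or the gripper's body presses on something with over 40 N, if the wrist force passes 120 N, or if a joint passes its speed limit or range.

## Working session

There is one attempt and no reset: what is moved stays moved. The work goes in short steps, Python scripts to look and compute and a tool call to move; the robot and the scene stay as the last step left them, time stands still between calls to the robot, and variables do not carry over. Pictures are saved under pics/ and viewed, at most 10 in all, crops included, and the job is handed in when it is done.

Besides the shell and the picture viewer there is one more tool, called after "Call:" in YAML: its name, and indented under it one key for each argument. play_rows: Moves the arm, as the interface text tells. Its arguments: {"type":"object","properties":{"steps":{"type":"array"},"claw":{"type":"number"}},"required":["steps"]}

```bash
mkdir -p pics
cat > h.py <<'E'
import numpy as np, cv2
from scipy.spatial.transform import Rotation as R
from plant import manip, vision, order
def rot(q): return R.from_quat([q[1],q[2],q[3],q[0]])
def cloud(name,depth):
    c=vision.camera_info(name); K=np.array(c["K"]); h,w=depth.shape
    u,v=np.meshgrid(np.arange(w),np.arange(h))
    xd=(u-K[0,2])/K[0,0]; yd=(v-K[1,2])/K[1,1]; x,y=xd,yd
    for _ in range(15):
        f=1+c["k1"]*(x*x+y*y); x,y=xd/f,yd/f
    P=np.stack([x*depth,y*depth,depth],-1)
    W=P.reshape(-1,3)@rot(c["orientation"]).as_matrix().T+np.array(c["eye"])
    W=W.reshape(h,w,3); W[depth==0]=np.nan; return W
def shot(name,fn):
    p,d=vision.grab_frame(name); cv2.imwrite("pics/"+fn,p); W=cloud(name,d); np.save(fn[:-4]+".npy",W); return p,W
E
python3 - <<'E'
from h import *
print(vision.camera_info("scene"),vision.camera_info("top"))
shot("scene","s0.png");shot("top","t0.png");print(manip.state())
E
```

```text
{'K': array([[520.3497682 ,   0.        , 281.50450857],
       [  0.        , 520.3497682 , 209.60691589],
       [  0.        ,   0.        ,   1.        ]]), 'k1': -0.1803441066806705, 'eye': array([ 1.37770031, -0.0853103 ,  1.31642652]), 'orientation': array([-0.23553239,  0.68555869,  0.6511678 , -0.22475381])} {'K': array([[423.52826114,   0.        , 276.34314181],
       [  0.        , 423.52826114, 214.46624292],
       [  0.        ,   0.        ,   1.        ]]), 'k1': -0.10958882375651785, 'eye': array([ 0.25779204, -0.04111416,  1.51694753]), 'orientation': array([ 0.06248014, -0.69907454,  0.71062078, -0.04908276])}
{'time': 0.1, 'joint_pos': array([-1.28398175e+00,  5.32949741e-02,  1.61418000e+00,  1.81174696e-05,
        1.47599869e+00, -1.19009398e-01]), 'joint_vel': array([ 0.00093523, -0.00205317, -0.00156999, -0.00113379,  0.00102343,
        0.00023265]), 'joint_efforts': array([-8.70412950e-04, -3.94903386e+01, -3.71364784e+01, -1.14546169e-04,
        3.89299414e-03, -1.46618640e-05]), 'tool_pos': array([ 0.2465715 , -0.573683  ,  0.23016947]), 'tool_rot': array([-9.37950731e-04,  9.79483642e-01,  2.01521487e-01, -6.98325959e-05]), 'contact_force': array([ 0.35390678, -0.08427609,  0.11186521]), 'ft_torque': array([-0.03644236, -0.01772995, -0.02600052]), 'grasp_force': 0.0, 'gripper_width': 0.9989298866068052}
```

View pics/s0.png

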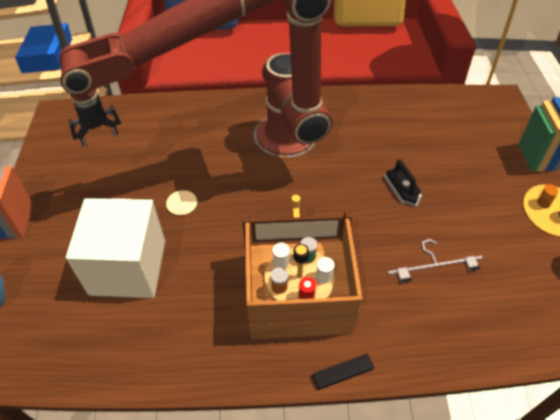

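View pics/t0.png

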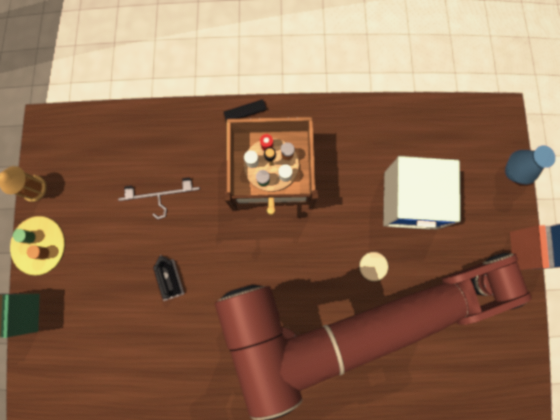

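Scene view: stand at about (302,275), brass knob (296,200), black knob (301,253), red lid (308,287). Top view: brass knob (271,207), black knob (270,154), red lid (266,141). The red jar is at the back, roughly half a turn off.

Run:
```python
from h import *
for n,(r0,r1,c0,c1) in dict(s=(185,350,230,375),t=(105,225,215,325)).items():
    p=cv2.imread(f"pics/{n}0.png"); W=np.load(f"{n}0.npy")
    p=p[r0:r1,c0:c1]; W=W[r0:r1,c0:c1]; z=W[...,2]
    b,g,r=[p[...,i].astype(int) for i in range(3)]
    hsv=cv2.cvtColor(p,cv2.COLOR_BGR2HSV)
    def rep(k,m):
        q=W[m&np.isfinite(z)]
        if len(q): print(n,k,len(q),np.median(q,0).round(4),q.min(0).round(3),q.max(0).round(3))
    rep("red",(hsv[...,1]>200)&((hsv[...,0]<4)|(hsv[...,0]>175))&(r>130)&(z>.15)&(z<.19))
    rep("black",(z>.222)&(z<.25)&(p.max(2)<90))
    rep("brass",(z>.214)&(z<.235)&(r>120)&(b<90))
    q=W[(z>.19)&(z<.214)&np.isfinite(z)]
    rect=cv2.minAreaRect((q[:,:2]*1000).astype(np.float32)); print(n,"rim",rect, q[:,2].mean())
    if n=="t": cv2.imwrite("pics/t0c.png",cv2.resize(p,None,fx=5,fy=5,interpolation=cv2.INTER_CUBIC))
```

```text
s red 123 [0.7352 0.0118 0.1703] [ 0.706 -0.008  0.153] [0.749 0.029 0.175]
s black 61 [ 0.6771 -0.0027  0.23  ] [ 0.665 -0.019  0.222] [0.683 0.016 0.236]
s brass 95 [ 0.6498 -0.0049  0.2312] [ 0.469 -0.022  0.214] [0.675 0.012 0.235]
s rim ((633.8223266601562, -1.7980499267578125), (319.38067626953125, 296.173583984375), 0.26367297768592834) 0.19794422950549637
t black 21 [0.6444 0.0022 0.2333] [ 0.641 -0.014  0.224] [0.679 0.018 0.239]
t brass 47 [ 0.6568 -0.0042  0.2324] [ 0.47  -0.017  0.215] [0.676 0.018 0.235]
t rim ((629.2405395507812, 0.72613525390625), (322.1999816894531, 296.1718444824219), 0.1433771401643753) 0.198375195947608
```

View pics/t0c.png

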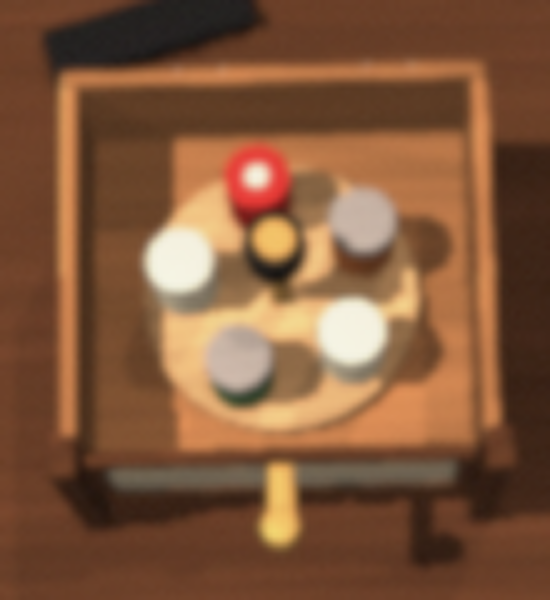

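Run:
```python
from h import *
for n in "st":
    W=np.load(f"{n}0.npy"); z=W[...,2]; x,y=W[...,0],W[...,1]
    for k,lo,hi,z0 in (("brass",.44,.51,.219),("turn",.62,.71,.229)):
        q=W[(x>lo)&(x<hi)&(abs(y)<.05)&(z>z0)&(z<.25)]
        (c,s,a)=cv2.minAreaRect((q[:,:2]*1000).astype(np.float32)); print(n,k,len(q),c,s,q.mean(0).round(4))
    q=W[(z>.19)&(z<.212)&(abs(y)<.2)&(x<.85)&(abs(y)>.125)&(x>.5)]
    for sg in(1,-1):
        e=q[q[:,1]*sg>0]; f=np.polyfit(e[:,0],e[:,1],1); print(n,"side",f.round(4),e[:,0].min(),e[:,0].max(),np.abs(e[:,1]).max())
    q=W[(z>.19)&(z<.212)&(abs(y)<.11)&(x<.85)&(x>.7)]; f=np.polyfit(q[:,1],q[:,0],1);print(n,"back",f.round(4))
```

```text
s brass 17 (482.46337890625, -1.8797740936279297) (19.065582275390625, 13.85535717010498) [ 0.4827 -0.0011  0.2205]
s turn 170 (662.486572265625, -2.255523681640625) (38.8491096496582, 37.857181549072266) [ 0.6633 -0.0022  0.2335]
s side [-0.012   0.1406] 0.5158262959901301 0.790395500135588 0.1457906067007432
s side [ 0.019  -0.1502] 0.5172878885326289 0.7923127506093696 0.15029337762148182
s back [-0.0106  0.7879]
t brass 15 (480.3608093261719, -1.6540279388427734) (18.645044326782227, 15.975312232971191) [4.806e-01 2.000e-04 2.214e-01]
t turn 118 (659.8388061523438, 0.4132061004638672) (34.922119140625, 38.727115631103516) [6.595e-01 5.000e-04 2.347e-01]
t side [-0.0067  0.14  ] 0.5153733988224576 0.7875004576821905 0.14857431776775298
t side [ 0.0163 -0.1459] 0.5163581575749 0.7877195097897833 0.14757584000050117
t back [-0.0088  0.7834]
```

Call:
play_rows:
  steps:
    - [[30,-30,-30,0,0,2],[60,-59,-60,0,0,6],[90,-89,-70,0,0,10],[118,-116,-70,0,0,14],[147,-145,-70,0,0,18],[176,-173,-70,0,0,23.3],[205,-202,-70,0,0,23.3],[234,-230,-70,0,0,23.3],[263,-259,-70,0,0,23.3],[292,-287,-70,0,0,23.3],[321,-316,-70,0,0,23.3],[350,-344,-70,0,0,23.3]]
  claw: 1

```text
time: 1.1
tool_pos: [0.429, -0.1263, 0.301]
tool_rot: [0.0, 1.0, -0.001, 0.0]
contact_force: [0.1, -0.2, 0.5]
gripper_width: 1.0
grasp_force: 0.0
```

```bash
cat > rel.py <<'E'
import sys; from h import *
s=manip.state(); t=np.array(list(map(float,sys.argv[1:4]))); Q=rot(s["tool_rot"])
print("t",s["time"],"pos",np.round(s["tool_pos"],4),"toolx yaw",np.degrees(np.arctan2(*Q.as_matrix()[[1,0],0])).round(2),"tilt z",Q.as_matrix()[:,2].round(4))
print("shift mm",(Q.inv().apply(t-s["tool_pos"])*1000).round(1),"down-turn",np.degrees((Q.inv()*R.from_euler('xz',[180,float(sys.argv[4])],degrees=True)).as_rotvec()).round(2),"j",s["joint_pos"].round(2),"F",s["contact_force"].round(1),s["gripper_width"],s["grasp_force"])
E
python3 rel.py .481 -.001 .27 0
```

```text
t 1.1 pos [ 0.429  -0.1263  0.301 ] toolx yaw -0.07 tilt z [ 1.e-04 -0.e+00 -1.e+00]
shift mm [  51.9 -125.4   31. ] down-turn [ 0.   -0.   -0.07] j [-0.45 -0.42  1.91 -0.    1.65  1.12] F [ 0.1 -0.2  0.5] 0.9995596823910378 0.0
```

Call:
play_rows:
  steps:
    - [[15,-36,8,0,0,0],[29,-70,16,0,0,0],[43,-104,24,0,0,0],[52,-125,31,0,0,0],[52,-125,45,0,0,0],[52,-125,65,0,0,0],[52,-125,85,0,0,0],[52,-125,100,0,0,0],[52,-125,111,0,0,0],[52,-125,111,0,0,0]]

```text
time: 1.93
tool_pos: [0.479, -0.0038, 0.1867]
tool_rot: [-0.0, 1.0, -0.001, -0.003]
contact_force: [-0.8, -0.2, 0.2]
gripper_width: 1.002
grasp_force: 0.0
```

Call:
play_rows:
  steps:
    - [[0,0,0,0,0,0],[0,0,0,0,0,0],[0,0,0,0,0,0],[0,0,0,0,0,0],[0,0,0,0,0,0],[0,0,0,0,0,0],[0,0,0,0,0,0],[0,0,0,0,0,0]]
  claw: -1

```text
time: 2.6
tool_pos: [0.4817, -0.0007, 0.1913]
tool_rot: [-0.003, 1.0, 0.0, 0.001]
contact_force: [0.2, 10.0, 2.4]
gripper_width: 0.26
grasp_force: 58.6
```

Call:
play_rows:
  steps:
    - [[0,0,4,0,0,0],[0,0,12,0,0,0],[0,0,20,0,0,0],[0,0,28,0,0,0],[0,0,36,0,0,0],[0,0,44,0,0,0],[0,0,52,0,0,0],[0,0,60,0,0,0],[0,0,68,0,0,0],[0,0,76,0,0,0],[0,0,82,0,0,0],[0,0,86,0,0,0]]

```text
time: 3.6
tool_pos: [0.4818, -0.0007, 0.1086]
tool_rot: [-0.003, 1.0, -0.0, -0.0]
contact_force: [-19.7, 12.3, 42.9]
gripper_width: 0.262
grasp_force: 62.7
```

Call:
play_rows:
  steps:
    - [[0,0,2,0,0,0],[0,0,3,0,0,0],[0,0,3,0,0,0],[0,0,3,0,0,0]]

```text
time: 3.93
tool_pos: [0.4818, -0.0008, 0.1086]
tool_rot: [-0.003, 1.0, -0.0, -0.001]
contact_force: [-22.3, 12.3, 37.3]
gripper_width: 0.261
grasp_force: 62.5
```

```bash
python3 rel.py .481 -.001 .104 0
python3 - <<'E'
from h import *
p,W=shot("scene","s1.png"); cv2.imwrite("pics/s1c.png",cv2.resize(p[120:345,210:400],None,fx=2.6,fy=2.6,interpolation=cv2.INTER_CUBIC))
E
```

```text
t 3.9333 pos [ 0.4818 -0.0008  0.1086] toolx yaw -0.01 tilt z [-0.0015  0.0061 -1.    ]
shift mm [-0.8  0.3  4.6] down-turn [-0.35  0.09 -0.01] j [-0.16 -0.19  2.05  0.01  1.28  1.41] F [-22.3  12.3  37.3] 0.2611307616075482 62.482709884643555
```

View pics/s1c.png

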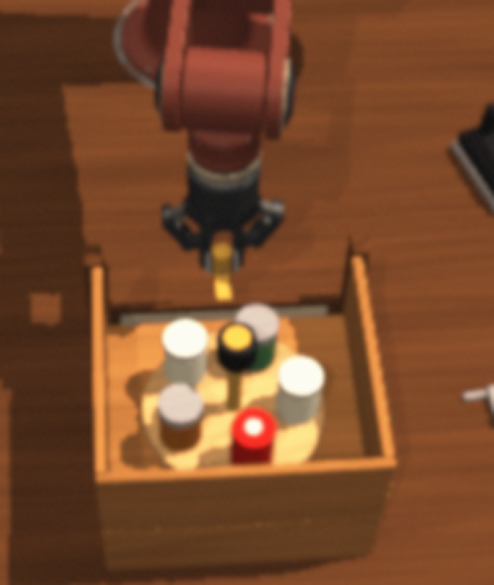

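Window appears down: top edge (230,313) near plinth level, red lid (253,425) still at the back. TCP moved only 83 mm, so I'll check the window's top height and the knob.

Run:
```python
from h import *
W=np.load("s1.npy"); x,y,z=W[...,0],W[...,1],W[...,2]
q=W[(x>.515)&(x<.545)&(abs(y)<.11)&(abs(y)>.04)&(z>.08)&(z<.21)]
print(len(q),np.percentile(q[:,2],[5,25,50,75,95]).round(4),np.median(q,0))
q=W[(x>.49)&(x<.52)&(abs(y)<.009)&(z>.03)]; print("bracket",len(q),np.percentile(q[:,2],[5,50,95]).round(4))
W=np.load("s0.npy"); x,y,z=W[...,0],W[...,1],W[...,2]
q=W[(x>.515)&(x<.545)&(abs(y)<.11)&(abs(y)>.04)&(z>.08)&(z<.22)]
print("before",len(q),np.percentile(q[:,2],[5,25,50,75,95]).round(4),np.median(q,0))
q=W[(x>.49)&(x<.52)&(abs(y)<.009)&(z>.03)]; print("bracket",len(q),np.percentile(q[:,2],[5,50,95]).round(4))
```

```text
383 [0.0828 0.0893 0.1018 0.1081 0.1118] [ 0.53391222 -0.04267386  0.10181901]
bracket 440 [0.1031 0.3158 0.423 ]
before 1189 [0.0968 0.1195 0.1469 0.1758 0.1928] [ 0.53388778 -0.04002529  0.14690577]
bracket 70 [0.1837 0.1874 0.2161]
```

Call:
play_rows:
  steps:
    - [[0,0,-2,0,0,0],[0,0,-2,0,0,0],[0,0,-2,0,0,0],[0,0,-2,0,0,0],[0,0,-2,0,0,0],[0,0,-2,0,0,0]]
  claw: 1

```text
time: 4.48
tool_pos: [0.4807, -0.0036, 0.1026]
tool_rot: [-0.0, 1.0, -0.001, -0.001]
contact_force: [-0.3, -0.6, 0.5]
gripper_width: 1.003
grasp_force: 0.0
```

Call:
play_rows:
  steps:
    - [[0,0,-10,0,0,0],[0,0,-35,0,0,0],[0,0,-65,0,0,0],[0,0,-100,0,0,0],[0,0,-135,0,0,0],[0,0,-170,0,0,0],[0,0,-190,0,0,0],[0,0,-190,0,0,0]]

```text
time: 5.15
tool_pos: [0.4835, -0.0039, 0.3008]
tool_rot: [0.001, 1.0, -0.0, 0.006]
contact_force: [0.4, -0.3, -0.1]
gripper_width: 1.004
grasp_force: 0.0
```

```bash
python3 - <<'E'
from h import *
p,W=shot("scene","s2.png")
for f in ("s0","s2"):
    W=np.load(f+".npy"); x,y,z=W[...,0],W[...,1],W[...,2]
    q=W[(x>.466)&(x<.496)&(abs(y)<.014)&(z>.05)&(z<.235)]; print(f,len(q),np.percentile(q[:,2],[5,50,80,95]).round(4))
    q=W[(x>.515)&(x<.545)&(abs(y)<.11)&(abs(y)>.04)&(z>.08)&(z<.21)];print(np.sort(q[:,2])[-40::8].round(4))
E
python3 rel.py .661 -.001 .30 0
```

```text
s0 107 [0.1852 0.2106 0.2186 0.2208]
[0.1937 0.1942 0.1945 0.1951 0.1961]
s2 91 [0.1039 0.1279 0.1342 0.1372]
[0.1111 0.1113 0.1119 0.1128 0.1137]
t 5.2 pos [ 0.4825 -0.0038  0.2975] toolx yaw -0.05 tilt z [ 0.0068 -0.0011 -1.    ]
shift mm [178.5  -2.9  -1.3] down-turn [ 0.06 -0.39 -0.05] j [-0.16 -0.33  1.85 -0.    1.62  1.41] F [ 0.7 -0.1 -0.1] 0.9988410026305397 0.0
```

Measured travel is about 83–84 mm, close to the threshold, so I'll press on the knob's top with closed fingers to make sure it reached the stop.

Call:
play_rows:
  steps:
    - [[0,-2,20,0,0,0],[0,-2,45,0,0,0],[0,-2,75,0,0,0],[0,-2,105,0,0,0],[0,-2,130,0,0,0],[0,-2,145,0,0,0],[0,-2,152,0,0,0],[0,-2,157,0,0,0],[0,-2,160,0,0,0],[0,-2,163,0,0,0],[0,-2,164,0,0,0],[0,-2,164,0,0,0]]
  claw: -1

```text
time: 6.2
tool_pos: [0.4788, -0.0012, 0.1358]
tool_rot: [-0.0, 1.0, -0.0, -0.005]
contact_force: [-29.2, 3.2, 39.3]
gripper_width: 0.002
grasp_force: 19.4
```

Contact at z = 0.1358 m equals the knob-top height at the stop (136 mm): the window is fully down. Now to the turntable knob.

Call:
play_rows:
  steps:
    - [[0,0,-15,0,0,0],[0,0,-45,0,0,0],[0,0,-80,0,0,0],[0,0,-115,0,0,0],[0,0,-145,0,0,0],[25,0,-165,0,0,0],[60,0,-165,0,0,0],[95,0,-165,0,0,0],[130,0,-165,0,0,0],[160,0,-165,0,0,0],[178,0,-165,0,0,0],[178,0,-165,0,0,0]]
  claw: 1

```text
time: 7.2
tool_pos: [0.6614, -0.0018, 0.293]
tool_rot: [-0.0, 1.0, -0.0, -0.0]
contact_force: [0.2, 0.3, -1.4]
gripper_width: 1.004
grasp_force: 0.0
```

```bash
python3 rel.py .661 -.001 .199 0
```

```text
t 7.2 pos [ 0.6614 -0.0018  0.293 ] toolx yaw -0.05 tilt z [-9.e-04  1.e-04 -1.e+00]
shift mm [-0.3 -0.8 94. ] down-turn [-0.01  0.05 -0.05] j [-0.12  0.11  1.45  0.    1.58  1.46] F [ 0.2  0.3 -1.4] 1.0036379665769226 0.0
```

Call:
play_rows:
  steps:
    - [[0,0,15,0,0,0],[0,-1,35,0,0,0],[0,-1,55,0,0,0],[0,-1,72,0,0,0],[0,-1,85,0,0,0],[0,-1,94,0,0,0],[0,-1,94,0,0,0],[0,-1,94,0,0,0]]

```text
time: 7.87
tool_pos: [0.6587, -0.0006, 0.2002]
tool_rot: [-0.0, 1.0, -0.0, -0.0]
contact_force: [-0.2, 0.8, 0.1]
gripper_width: 0.999
grasp_force: 0.0
```

Call:
play_rows:
  steps:
    - [[0,0,0,0,0,0],[0,0,0,0,0,0],[0,0,0,0,0,0],[0,0,0,0,0,0],[0,0,0,0,0,0],[0,0,0,0,0,0],[0,0,0,0,0,0],[0,0,0,0,0,0]]
  claw: -1

```text
time: 8.53
tool_pos: [0.6596, 0.0001, 0.2018]
tool_rot: [-0.001, 1.0, -0.0, 0.001]
contact_force: [-0.4, 3.5, 5.2]
gripper_width: 0.451
grasp_force: 63.0
```

```bash
python3 - <<'E'
from h import *
p,W=shot("scene","s3.png"); 
hsv=cv2.cvtColor(p,cv2.COLOR_BGR2HSV); z=W[...,2]
m=(hsv[...,1]>200)&((hsv[...,0]<4)|(hsv[...,0]>175))&(p[...,2]>130)&(z>.165)&(z<.18)&(W[...,0]>.5)
# lid incl. white dot: hull centre of the top face
q=W[m]; (c,s,a)=cv2.minAreaRect((q[:,:2]*1000).astype(np.float32)); print(len(q),c,s,cv2.minEnclosingCircle((q[:,:2]*1000).astype(np.float32)))
w=(hsv[...,1]<90)&(p[...,2]>180)&(z>.165)&(z<.18)&(abs(W[...,0]-c[0]/1e3)<.015)&(abs(W[...,1]-c[1]/1e3)<.015); print("dot",W[w].mean(0) if w.any() else None)
d=np.array(c)/1e3-[.661,-.001]; print(np.degrees(np.arctan2(d[1],d[0])),np.hypot(*d))
E
python3 rel.py .661 -.001 .199 0
```

```text
116 (727.5059814453125, 10.50987720489502) (35.4500732421875, 39.84745407104492) ((727.7144165039062, 10.971592903137207), 21.241910934448242)
dot [0.72402338 0.01077173 0.17178666]
9.818653696972163 0.06749461342415418
t 8.5833 pos [6.596e-01 1.000e-04 2.018e-01] toolx yaw -0.03 tilt z [ 0.0018  0.0014 -1.    ]
shift mm [1.4 1.1 2.8] down-turn [-0.08 -0.1  -0.03] j [-0.11  0.15  1.56  0.    1.43  1.46] F [-1.2  2.5  5.8] 0.44838731998417597 63.02074313163757
```

Call:
play_rows:
  steps:
    - [[0,0,0,0,0,-2],[0,0,0,0,0,-6],[0,0,0,0,0,-12],[0,0,0,0,0,-18],[0,0,0,0,0,-24],[0,0,0,0,0,-30],[0,0,0,0,0,-36],[0,0,0,0,0,-42],[0,0,0,0,0,-48],[0,0,0,0,0,-54],[0,0,0,0,0,-60],[0,0,0,0,0,-65]]

```text
time: 9.58
tool_pos: [0.6604, -0.0012, 0.2018]
tool_rot: [0.001, 0.842, 0.539, 0.001]
contact_force: [5.3, -0.7, 4.3]
gripper_width: 0.448
grasp_force: 63.0
```

Call:
play_rows:
  steps:
    - [[0,0,0,0,0,-5],[0,0,0,0,0,-10],[0,0,0,0,0,-16],[0,0,0,0,0,-22],[0,0,0,0,0,-28],[0,0,0,0,0,-34],[0,0,0,0,0,-40],[0,0,0,0,0,-46],[0,0,0,0,0,-52],[0,0,0,0,0,-58],[0,0,0,0,0,-62],[0,0,0,0,0,-65]]

```text
time: 10.58
tool_pos: [0.6619, -0.0011, 0.2019]
tool_rot: [0.004, 0.422, 0.907, 0.001]
contact_force: [10.9, 3.2, 1.0]
gripper_width: 0.453
grasp_force: 62.8
```

Call:
play_rows:
  steps:
    - [[0,0,0,0,0,-5],[0,0,0,0,0,-11],[0,0,0,0,0,-17],[0,0,0,0,0,-23],[0,0,0,0,0,-28],[0,0,0,0,0,-33],[0,0,0,0,0,-37],[0,0,0,0,0,-39],[0,0,0,0,0,-40],[0,0,0,0,0,-40],[0,0,0,0,0,-40],[0,0,0,0,0,-40]]

```text
time: 11.58
tool_pos: [0.6625, -0.0002, 0.2019]
tool_rot: [0.005, 0.087, 0.996, 0.0]
contact_force: [11.3, 3.8, 0.1]
gripper_width: 0.453
grasp_force: 62.5
```

```bash
cat > red.py <<'E'
import sys; from h import *
for n in ("scene","top"):
    p,W=shot(n,f"{n[0]}{sys.argv[1]}.png"); hsv=cv2.cvtColor(p,cv2.COLOR_BGR2HSV); z=W[...,2]
    m=(hsv[...,1]>170)&((hsv[...,0]<5)|(hsv[...,0]>173))&(p[...,2]>90)&(z>.09)&(z<.18)&(W[...,0]>.53)&(W[...,0]<.78)&(abs(W[...,1])<.12)
    q=W[m]; t=q[q[:,2]>.166]
    for k,e in (("all",q),("lid",t)):
        if len(e)>3: print(n,k,len(e),np.median(e,0).round(4),cv2.minEnclosingCircle((e[:,:2]*1000).astype(np.float32)),e.min(0).round(3),e.max(0).round(3))
    if n=="scene": cv2.imwrite(f"pics/s{sys.argv[1]}c.png",cv2.resize(p[120:345,210:400],None,fx=2.6,fy=2.6,interpolation=cv2.INTER_CUBIC))
E
python3 red.py 4; python3 rel.py .661 -.001 .199 170
```

```text
t 11.6833 pos [ 6.625e-01 -2.000e-04  2.019e-01] toolx yaw 169.99 tilt z [ 9.7e-03 -1.0e-04 -1.0e+00]
shift mm [ 1.4 -1.   2.9] down-turn [ 0.09  0.55 -0.01] j [-0.11  0.15  1.56  0.    1.42 -1.51] F [11.3  3.6  0.5] 0.4493174174246819 62.501460313797
```

View pics/s4c.png

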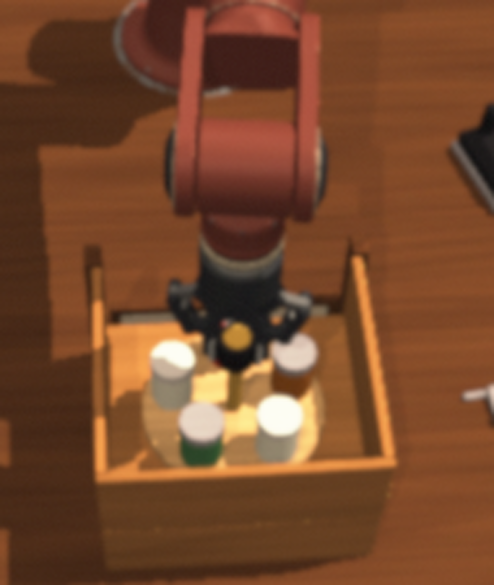

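The red jar is hidden behind the gripper; the other four lids (173,358), (295,350), (202,420), (278,413) show the angle. I'll fit the turntable from these.

```bash
cat > fit.py <<'E'
import sys; from h import *
from scipy.optimize import least_squares
W=np.load(sys.argv[1]); z=W[...,2]
m=((z>.166)&(z<.18)&(abs(W[...,0]-.661)<.095)&(abs(W[...,1])<.095)).astype(np.uint8)
n,L,st,_=cv2.connectedComponentsWithStats(m); C=[]
for i in range(1,n):
    q=W[L==i]
    if len(q)<60: continue
    c,r=cv2.minEnclosingCircle((q[:,:2]*1000).astype(np.float32)); c2=(np.percentile(q,4,axis=0)+np.percentile(q,96,axis=0))[:2]*500
    print(len(q),np.round(c,1),round(r,1),c2.round(1))
    if r<27: C.append(c2)
C=np.array(C)
def f(p):
    a=p[2]+np.radians(72)*np.arange(5); J=p[:2]+65*np.c_[np.cos(a),np.sin(a)]
    return np.linalg.norm(C[:,None]-J[None],axis=2).min(1)
best=min((least_squares(f,[661,-1,a]) for a in np.radians(np.arange(150,215,6))),key=lambda s:s.cost)
print("centre",best.x[:2].round(1),"angle mod 72:",np.degrees(best.x[2]).round(2),"res",best.fun.round(1))
z=W[...,2];x,y=W[...,0],W[...,1]
E_=[]
for sg in (1,-1):
    q=W[(z>.193)&(z<.206)&(y*sg>.125)&(y*sg<.16)&(x>.56)&(x<.75)]
    f=np.polyfit(q[:,0],q[:,1],1); E_.append((np.polyval(f,.66)*1e3,np.degrees(f[0])))
q=W[(z>.193)&(z<.206)&(abs(y)<.11)&(x<.82)&(x>.75)]
print("sides y at axis, deg",np.round(E_,2),"mid",np.mean([e[0] for e in E_]).round(2),"back yaw",np.degrees(-np.polyfit(q[:,1],q[:,0],1)[0]).round(2))
E
python3 fit.py s4.npy; python3 fit.py s0.npy; python3 fit.py t0.npy
```

```text
173 [641.4  59.3] 22.8 [642.   59.3]
200 [643.6 -62.6] 24.6 [644.3 -64.2]
218 [713.9  38.7] 24.3 [714.   37.7]
217 [716.9 -39.3] 24.5 [716.5 -38.9]
centre [662.9  -1.9] angle mod 72: 181.36 res [0.6 0.  0.7 0.1]
sides y at axis, deg [[ 1.3259e+02  6.0000e-02]
 [-1.3733e+02  4.0000e-02]] mid -2.37 back yaw 0.67
152 [602.3  24.5] 25.0 [601.5  25.8]
200 [617.6 -50.3] 24.4 [619.1 -50.1]
198 [669.8  62. ] 23.3 [669.6  62.4]
214 [693.8 -58.8] 23.9 [695.2 -58.6]
221 [725.6  11.9] 23.4 [725.8  10.8]
centre [662.2  -1.9] angle mod 72: 155.71 res [1.8 0.6 0.4 0.8 0.5]
sides y at axis, deg [[ 1.3263e+02 -5.0000e-02]
 [-1.3736e+02  0.0000e+00]] mid -2.36 back yaw 0.66
142 [724.7  13.5] 22.9 [723.5  12.6]
136 [692.6 -55.6] 23.2 [691.9 -56.2]
137 [665.9  65.1] 22.3 [666.1  65.1]
141 [616.4 -47.6] 22.3 [616.1 -48.5]
141 [600.4  27.2] 22.4 [600.4  26.3]
centre [ 6.596e+02 -1.000e-01] angle mod 72: 155.88 res [0.7 0.3 0.7 0.2 0.2]
sides y at axis, deg [[ 135.72    0.56]
 [-134.69    0.26]] mid 0.52 back yaw 0.43
```

Red jar at ~181.5° versus front at ~180.3°, about 1.5 mm off. A small trim, a settle, and hand in.

Call:
play_rows:
  steps:
    - [[0,0,0,0,0,0.5],[0,0,0,0,0,1],[0,0,0,0,0,1],[0,0,0,0,0,1],[0,0,0,0,0,1],[0,0,0,0,0,1],[0,0,0,0,0,1],[0,0,0,0,0,1]]

```text
time: 12.35
tool_pos: [0.6625, -0.0002, 0.2019]
tool_rot: [0.005, 0.096, 0.995, 0.0]
contact_force: [11.6, 4.3, 0.8]
gripper_width: 0.452
grasp_force: 62.5
```

Run:
```python
from h import *
s=manip.state(); print(s["grasp_force"],abs(s["joint_vel"]).max()); print(order.job_done())
```

```text
62.50275135040283 0.0018879937893815889
the job is handed in; nothing more can be done
None
```

The job is handed in at about 12.4 s of the 72 s: the window is at its stop, the red jar is within about 2 mm of the middle of the front (estimated from the four other lids, since the gripper hid it from view), and the black knob is held still at about 62 N; the judge's verdict was not returned.

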